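# Nip the finial in the bench stop, then hold the sprung suction shutter half open

### The arm

A 6-joint arm with a two-finger parallel gripper is mounted at the origin on the work surface. World frame = base frame: x ahead of the robot, y to its left, z up, the work surface at z = 0. Lengths are in m, angles in rad, forces in N, time in s.
With the tool pointing down it reaches from about 0.3 to 0.775 m from the base axis. Payload 14.6 kg.
Tool frame: the origin (TCP) lies between the finger pads; the fingertips stand 8 mm ahead of it and the grasp point (between the pads) lies 11 mm behind it (ctrl.tip_reach is the distance from the TCP to the fingertips, in m); y points along the fingers, z is the direction in which the jaws open and shut, and the axes are right-handed (so a half turn about y gives the same grasp; the last joint's range is limited). The gripper opens to 94 mm and grips with 3 to 60 N. Pads are 16 mm wide; open, the fingers measure 119 mm over their backs; the gripper's body (75 mm by 177 mm) begins 78 mm behind the grasp point.
Start: joints at [1.098, 0.3, 1.521, -0, 1.321, -0.067], TCP at [0.217, 0.505, 0.213] pointing down, gripper open.
Joint ranges: [-3.03, 3.03], [-0.79, 2.21], [0.23, 2.52], [-1.04, 4.18], [0, 3.07], [-2.55, 2.55]. Speed limits (rad/s): [2.22, 2.22, 2.57, 3.14, 3.14, 3.14].

### API

Orientations are given as [roll, pitch, yaw] about the fixed x, y, z axes, in that order (R = Rz(yaw) Ry(pitch) Rx(roll)).
In Python, from station import ctrl gives the robot as it stands.
- The arm moves only by the tool play_rows, never from a script. Its arguments are lists of equal length, an entry for each row: "twist": the turn, a rotation vector about the world's x, y, z as a fraction of full scale, a list of three; "travel": the shift along the world's x, y, z as a fraction of full scale, a list of three; "grip": the gripper's target within -1 to 1 (shut at 1, half-way at 0, fully open at -1). A call has 1 to 12 rows; each row shifts and turns the commanded pose from where the row before left it; what a row does not reach is not made up. Full scale, the value 1, is 5 cm for a shift and 90 degrees for a turn. A row lasts 1/10 s, in which the tool goes at most 50 mm and 8.59 degrees, less where a joint would pass 70% of its speed; a pose out of reach is approached as far as the arm can. A call with a number of a shift or a turn outside -1 to 1 is refused whole. A call with a gripper value outside its range is refused whole. The fingers move at their own pace and stop on an object; "force" is the grip in N (left out, the last holds). Time passes only in rows, so rows that do not move let the fingers close. It gives the time, the measured TCP pose, the force and the opening at its end, in the units of the state.
- ctrl.get_obs(): the state, without advancing time (a new reading comes with each control period).
- ctrl.camera(name): name is "side" or "top" or "wrist"; returns a dict with "img" (480x640x3 uint8, red, green, blue), "vfov" (degrees; the focal length in pixels is half the picture's height over the tangent of half this angle, whatever the lens; pixels are square), "cx", "cy" (the principal point, pixels), "rvec" (rotation vector, rad) and "tvec" (3), from world to camera coordinates, as OpenCV has them. Camera axes: x right, y down, z forward; pixel columns grow to the right and rows downward; lengths in m; the calibration is good to about 2 mm. A picture is of the moment at which its call begins. There is no depth.
- ctrl.hand_in(): hands the job in, once; it reports no verdict.
Trained networks look in a picture, given as the dict that the camera call returned (one of the last four; its "shot" number tells which), for a name from the list of things; names that differ only in an ending like _2 or _b are one class to them, and where a whole thing is asked for, a point or a joint stands for the part that bears it (a point fixed in the world has none). Each returns a list of dicts, best first, with "confidence" (0 to 1); they miss things now and then, are a little off and sometimes report something else, mostly with a low value. They report only what shows in the picture. A call takes as long as a camera call. They do not tell look-alikes from the thing itself.
- ctrl.boxes_of(name, picture): "point" ([column, row] in pixels, amid what is visible of it).
- ctrl.trace(name, picture): "pixels" (480x640 bool, what is visible of it) and "point" ([column, row] in pixels, amid what is visible of it).
The state is a dict: "time_s": time; "qpos": joint angles; "joint_vel": joint speeds; "tau": joint torques, N m; "ee_pos": TCP position; "eef_rot": TCP orientation; "force": force on the tool from outside, world axes, zero at the start; "moment": the same for the moment, N m; "grip_width": finger opening in m.
Only numpy, scipy, OpenCV 4.12 (cv2) and the standard library are available. Lean on these libraries where they do the work, as an engineer would, in place of code of your own. Each camera call takes 0.05 s, during which the arm holds its last target.

### The job

Get the wooden ball finial ready for sanding: slide the bench stop's moving jaw up until the finial's plinth is nipped firmly and squarely between both jaws, and leave it standing there, the jaw closed on it and let go. Then slide the sprung shutter of the suction box half open (its index line at the middle of the three marks) and finish while still holding it there with the gripper against its spring. Do not disturb the sanding block, the tin or the brush.

Things in the scene. Friction and masses are not known exactly. Their poses are not given: they have to be found in the camera images.
- bench_stop: Bench stop, fixed to the bench left or right of the suction box, yaw up to 0.35 rad: dark steel bed 100 (x) x 250 (y) x 12 mm with a fixed steel jaw at its -y end and a sliding one on its +y half, which closes along the bed's -y. Origin: centre of the underside, z up.
- fixed_jaw: Fixed steel jaw of the bench stop, 80 mm wide (x), 25 thick (y), 35 high above the bed. Origin: middle of the bottom edge of its gripping face, on the bed's top. The face looks along the stop's +y and lies 90 mm to the -y side of the stop's origin.
- jaw (a joint): Travel of the sliding jaw (m), 0 to 0.110, growing as it closes; distance between the jaw faces = 0.120 - value, so about 0.060 with the 60 mm plinth nipped square. Starts between 0.005 and 0.030. Slides with about 5 N of friction and stays where it is left.
- jaw_handle (a point): Point on the centre line of the sliding jaw's upright wooden handle, 67 mm above the bench, 20 below its top. Handle: 40 mm wide (stop's x), 16 thick (stop's y), from 37 to 87 mm above the bench, on a 50 mm wide carriage, 60 mm behind the jaw's face. The jaw plate is 80 mm wide, 20 thick, its top 47 mm above the bench. Axes as the bench stop's.
- finial: Loose dark wood finial, 0.12 to 0.25 kg, standing on the bed between the jaws: square plinth 60 x 60 x 30 mm, neck, ball 52 mm across, 95 mm high in all (top 107 mm above the bench). Origin: centre of the plinth's underside, axes along its sides, z up. Starts clear of both jaws, up to 0.13 rad out of square with them.
- suction_box: Grey suction box fixed to the bench, yaw up to 0.35 rad, 140 (x) x 250 (y) x 75 mm high. In its top, near its -y end, an 80 mm square mouth covered by the shutter; along its y two aluminium rails (tops at 87 mm, inner faces 50 mm either side of the middle). The shutter opens along the box's +y. Origin: centre of the underside.
- shutter (a joint): Travel of the shutter in m: 0 shut (its start), 0.080 fully open, half open = 0.040. A spring pulls it shut: 3.5 N at 0, rising by 1.4 N per 10 mm to about 9 N at half and 15 N at full travel; it slams shut when let go.
- shutter_handle (a point): Point on the centre line of the shutter's upright wooden handle, 107 mm above the bench, 20 below its top. Handle: 40 mm wide (box's x), 16 thick (box's y), from 81 to 127 mm, on the shutter plate (top at 81 mm), 15 mm to +y of the box's middle when shut. A dark index line on the plate beside it meets marks on the rails at shut, half, full. Axes as the box's.
- sanding_block: Bystander: loose cork sanding block, 100 x 60 x 35 mm, on the bench beyond the work. Origin: centre of its underside.
- wax_tin: Bystander: round steel tin, 70 mm across and 50 mm high. Origin: centre of its underside.
- dust_brush: Bystander: bench brush lying on the bench, long side roughly across the bench (along y). Origin: in its underside.
Things that resemble listed ones, but are neither listed nor needed, are in the scene too. What is shaped like the finial but pink or yellow is not meant.

How it is judged:
By the outcome, as a careful person would: the job done as asked, in the order asked, and still so for the second after the job is handed in, while the arm keeps its last pose, push and grip.
It also fails if it takes over 58 s, if anything falls off the work surface, if the arm or the gripper's body presses on something with over 40 N, if the wrist force passes 120 N, or if a joint passes its speed limit or range.

## Working session

There is one attempt and no reset: what is moved stays moved. The work goes in short steps, Python scripts to look and compute and a tool call to move; the robot and the scene stay as the last step left them, time stands still between calls to the robot, and variables do not carry over. Pictures are saved under pics/ and viewed, and the job is handed in when it is done.

Besides the shell and the picture viewer there is one more tool, called after "Call:" in YAML: its name, and indented under it one key for each argument. play_rows: Moves the arm, as the interface text tells. Its arguments: {"type":"object","properties":{"twist":{"type":"array"},"travel":{"type":"array"},"grip":{"type":"array"},"force":{"type":"number"}},"required":["twist","travel","grip"]}

```bash
ls; mkdir -p pics; cat > h.py <<'E'
import numpy as np, cv2
from station import ctrl
def save(n,img): cv2.imwrite('pics/'+n+'.png',cv2.cvtColor(img,cv2.COLOR_RGB2BGR))
def KRt(p):
    f=240/np.tan(np.radians(p['vfov'])/2)
    K=np.array([[f,0,p['cx']],[0,f,p['cy']],[0,0,1.]])
    R=cv2.Rodrigues(np.array(p['rvec'],float))[0]; return K,R,np.array(p['tvec'],float).ravel()
def onz(p,uv,z):
    K,R,t=KRt(p); d=R.T@np.linalg.inv(K)@np.array([uv[0],uv[1],1.]); c=-R.T@t
    return c+d*(z-c[2])/d[2]
def proj(p,X):
    K,R,t=KRt(p); q=K@(R@np.asarray(X,float)+t); return q[:2]/q[2]
def tri(ps,uvs):
    A=[]
    for p,uv in zip(ps,uvs):
        K,R,t=KRt(p);P=K@np.c_[R,t]
        A+= [uv[0]*P[2]-P[0],uv[1]*P[2]-P[1]]
    v=np.linalg.svd(np.array(A))[2][-1]; return v[:3]/v[3]
E
python3 - <<'E'
from h import *
o=ctrl.get_obs(); print(o)
for n in ['top','side','wrist']:
    p=ctrl.camera(n); save(n+'0',p['img']); 
    K,R,t=KRt(p); print(n,p['vfov'],-R.T@t)
    if n=='wrist':continue
    for k in ['bench_stop','fixed_jaw','jaw','jaw_handle','finial','suction_box','shutter','shutter_handle','sanding_block','wax_tin','dust_brush']:
        print(k,[(np.round(b['point']),round(b['confidence'],2)) for b in ctrl.boxes_of(k,p)][:4])
E
```

```text
pics
{'time_s': 0.0, 'qpos': array([ 1.09840354e+00,  3.00491650e-01,  1.52156847e+00, -1.88628282e-06,
        1.32071179e+00, -6.66065860e-02]), 'joint_vel': array([ 0.00060462,  0.00161122,  0.00053711, -0.0007719 ,  0.00348578,
        0.00137137]), 'tau': array([ 2.42808646e-04, -5.31811774e+01, -3.52723396e+01,  7.07935542e-02,
        2.46351818e-02, -1.27419321e-04]), 'ee_pos': array([0.21699922, 0.5051081 , 0.21288039]), 'eef_rot': array([-1.57197310e+00,  7.66655441e-05, -4.05785779e-01]), 'force': array([-0.04401229,  0.60876105,  0.02423961]), 'moment': array([-0.00045945,  0.08305245, -0.00611805]), 'grip_width': 0.09400824455534902}
top 52.8872402637591 [ 0.49934592 -0.01558093  1.08167064]
bench_stop [(array([207., 249.]), 0.63)]
fixed_jaw [(array([260., 266.]), 0.72)]
jaw [(array([197., 251.]), 0.63)]
jaw_handle [(array([197., 250.]), 0.61)]
finial [(array([181., 333.]), 0.92), (array([255., 335.]), 0.84), (array([235., 261.]), 0.55)]
suction_box [(array([411., 252.]), 0.72)]
shutter [(array([431., 260.]), 0.75)]
shutter_handle [(array([236., 260.]), 0.75), (array([404., 163.]), 0.73), (array([431., 259.]), 0.6)]
sanding_block [(array([235., 153.]), 0.74)]
wax_tin [(array([320., 155.]), 0.56)]
dust_brush [(array([405., 163.]), 0.86)]
side 42.488230343625645 [0.41212064 0.81742219 0.75897351]
bench_stop [(array([302., 384.]), 0.72)]
fixed_jaw [(array([354., 311.]), 0.82)]
jaw [(array([300., 370.]), 0.91)]
jaw_handle [(array([302., 370.]), 0.81)]
finial [(array([428., 403.]), 0.82), (array([426., 321.]), 0.78), (array([328., 328.]), 0.65)]
suction_box [(array([338., 200.]), 0.67)]
shutter [(array([346., 167.]), 0.61)]
shutter_handle [(array([346., 171.]), 0.89)]
sanding_block [(array([182., 327.]), 0.69)]
wax_tin [(array([214., 254.]), 0.75), (array([325., 327.]), 0.44)]
dust_brush [(array([242., 203.]), 0.57)]
wrist 67.03173602269483 [0.14078167 0.53766517 0.38470418]
```

View pics/top0.png

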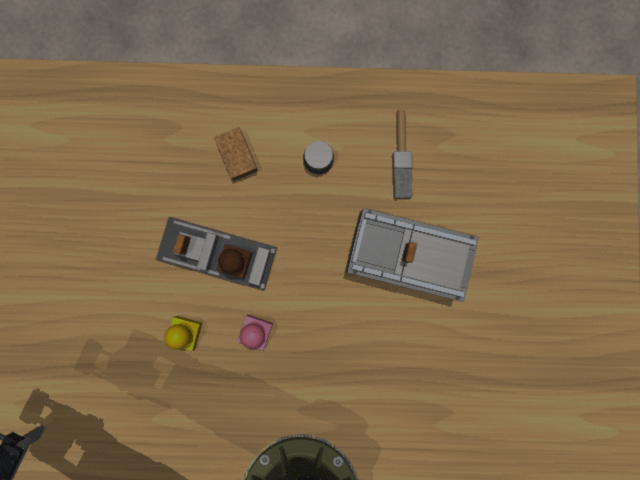

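View pics/side0.png

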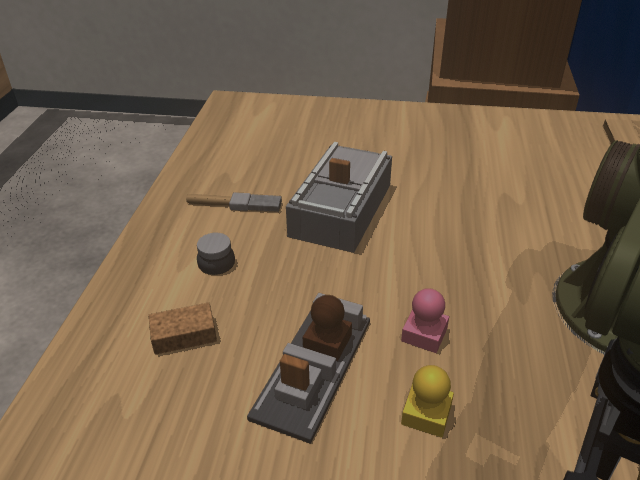

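View pics/wrist0.png

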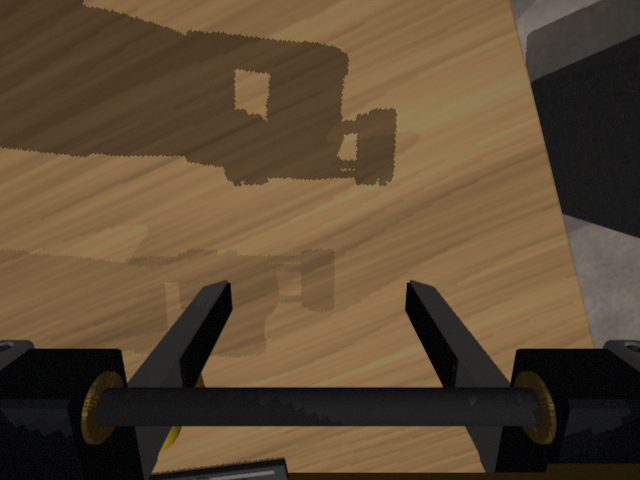

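```bash
python3 - <<'E'
from h import *
a=ctrl.camera('top');b=ctrl.camera('side')
A=a['img'];B=b['img']
def cr(I,x0,x1,y0,y1,s): return cv2.resize(I[y0:y1,x0:x1],None,fx=s,fy=s,interpolation=cv2.INTER_CUBIC)
save('c1',cr(A,150,290,205,300,5.5)); save('c2',cr(A,340,485,200,310,5.4)); save('c3',cr(B,240,380,285,440,3.8)); save('c4',cr(B,280,400,140,250,5))
fs=ctrl.trace('finial',a); gs=ctrl.trace('finial',b)
for f in fs+gs: print(f['point'],f['confidence'],f['pixels'].sum(), np.array([a,b][0]['img'])[f['pixels']].mean(0))
for k in ['jaw_handle','shutter_handle']:
    for p in (a,b): print(k,[(np.round(x['point'],1),round(x['confidence'],2),x['pixels'].sum()) for x in ctrl.trace(k,p)])
E
```

```text
[183.0, 333.3] 0.88 973 [118.50565262 104.89003083  16.04624872]
[234.0, 259.6] 0.63 866 [52.06004619 34.18937644 23.94457275]
[252.8, 334.3] 0.63 849 [125.15429918  75.27090695  89.00235571]
[427.4, 401.3] 0.71 2657 [135.29318781 109.27625141  73.19646218]
[327.2, 328.3] 0.63 2168 [139.05212177 112.73570111  75.47416974]
[426.2, 320.8] 0.57 2119 [133.63473336 109.33742331  74.52241623]
jaw_handle [(array([194.1, 249.6]), 0.96, np.int64(1104)), (array([429.8, 260.7]), 0.37, np.int64(3041))]
jaw_handle [(array([299.5, 372. ]), 0.62, np.int64(2623)), (array([214.8, 254.7]), 0.42, np.int64(1284))]
shutter_handle [(array([431.5, 264.5]), 0.92, np.int64(3106))]
shutter_handle [(array([347.7, 171.6]), 0.9, np.int64(1726))]
```

View pics/c1.png

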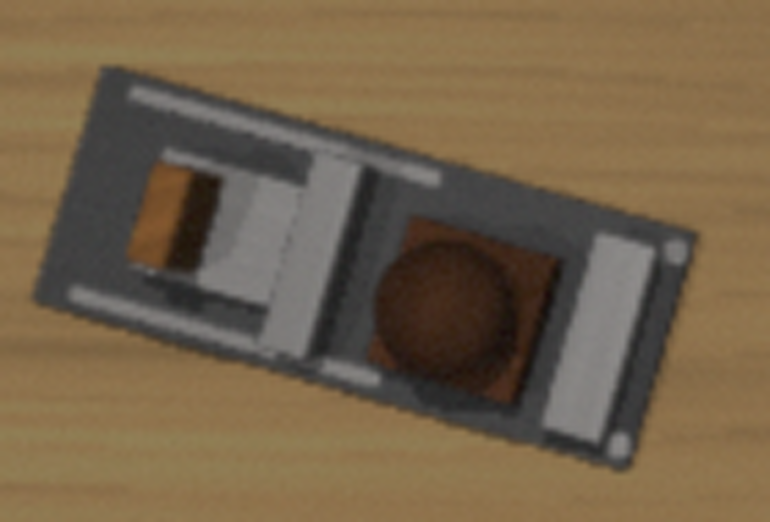

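View pics/c2.png

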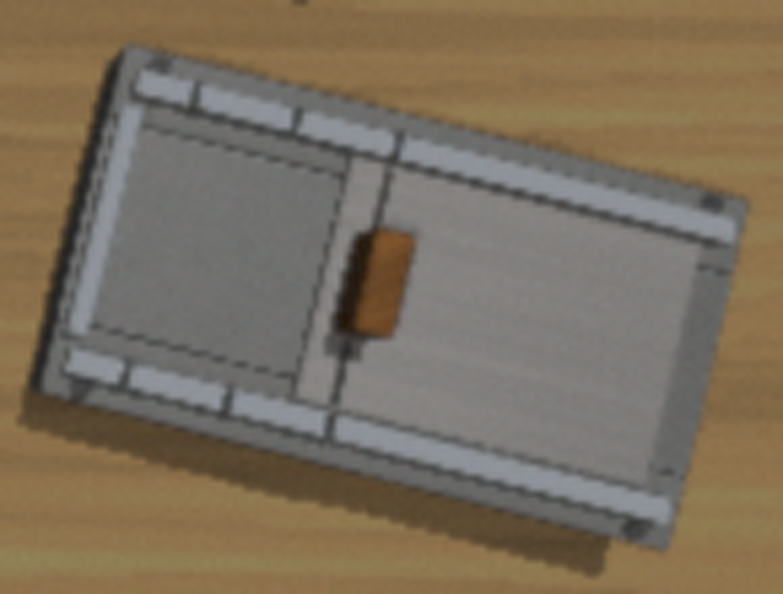

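View pics/c3.png

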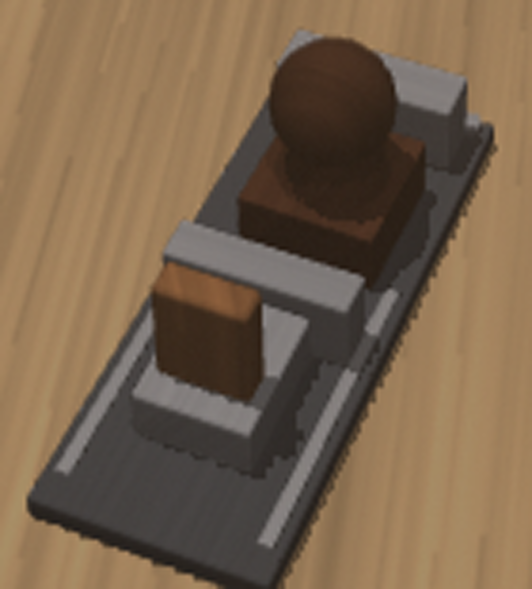

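View pics/c4.png

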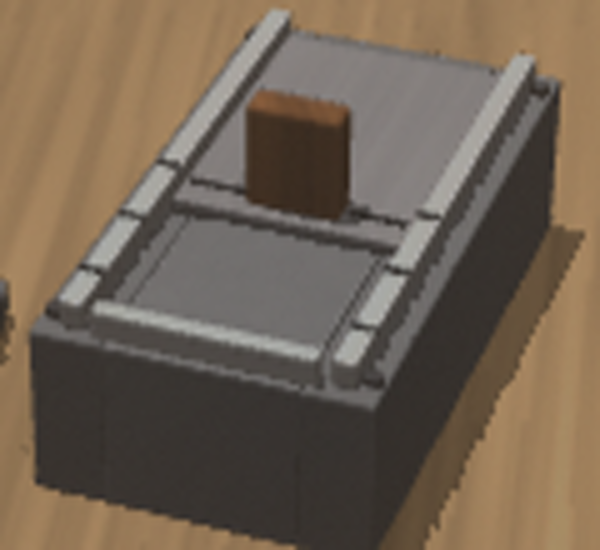

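```bash
python3 - <<'E'
from h import *
a=ctrl.camera('top');b=ctrl.camera('side')
m=lambda pts,s,ox,oy:[(x/s+ox-.0,y/s+oy) for x,y in pts]
def rep(n,pts,z):
    X=np.array([onz(a,p,z)[:2] for p in pts]); c=X.mean(0)
    e=[X[(i+1)%4]-X[i] for i in range(4)]
    # long side 0->1 runs to -y
    d=-(e[0]/np.linalg.norm(e[0])-e[2]/np.linalg.norm(e[2]))
    print(n,c.round(4),'yaw(from y axis)',np.arctan2(-d[0],d[1]).round(4),[np.linalg.norm(v).round(4) for v in e]); return c
rep('bed',m([(103,67),(698,233),(632,470),(35,302)],5.5,150,205),.012)
rep('box',m([(130,47),(747,200),(668,548),(38,390)],5.4,340,200),.075)
rep('plinth?',m([(412,218),(560,258),(516,405),(369,362)],5.5,150,205),.042)
jt=m([(161,216)],5.5,150,205)[0]; js=m([(209,287)],3.8,240,285)[0]
st=m([(384,283)],5.4,340,200)[0]; ss=m([(300,108)],5,280,140)[0]
print('jawh',tri([a,b],[jt,js]),onz(a,jt,.087),onz(b,js,.087))
print('shh',tri([a,b],[st,ss]),onz(a,st,.127),onz(b,ss,.127))
print('ball',tri([a,b],[m([(446,310)],5.5,150,205)[0],m([(334,101)],3.8,240,285)[0]]))
E
```

```text
bed [0.5184 0.1964] yaw(from y axis) -0.247 [np.float64(0.2497), np.float64(0.0985), np.float64(0.2492), np.float64(0.0981)]
box [ 0.5255 -0.2258] yaw(from y axis) -0.2192 [np.float64(0.2464), np.float64(0.1381), np.float64(0.2496), np.float64(0.1378)]
plinth? [0.502  0.1518] yaw(from y axis) -0.248 [np.float64(0.0601), np.float64(0.0597), np.float64(0.0598), np.float64(0.0585)]
jawh [0.53380569 0.25990743 0.08395945] [0.53437735 0.25916779 0.087     ] [0.53284033 0.26239227 0.087     ]
shh [ 0.52756306 -0.21184007  0.12179342] [ 0.52858687 -0.21066499  0.127     ] [ 0.52590002 -0.20349061  0.127     ]
ball [0.50159864 0.15289714 0.07767648]
```

Finial candidates in the top view: the dark brown one between the jaws at (234,260), a yellow one at (181,333) and a pink one at (253,335). I choose the dark one, which the crop confirms. The jaw handle's top is at about (179,244), and the shutter handle's at (411,252). The next move takes the gripper above the jaw handle, partly open.

Call:
play_rows:
  twist:
    - [0,0,0.009]
    - [0,0,0.009]
    - [0,0,0.009]
    - [0,0,0.009]
    - [0,0,0.009]
    - [0,0,0.009]
    - [0,0,0.009]
    - [0,0,0.009]
    - [0,0,0.009]
    - [0,0,0.009]
    - [0,0,0.009]
    - [0,0,0.002]
  travel:
    - [0.53,-0.41,0]
    - [0.53,-0.41,0]
    - [0.53,-0.41,0]
    - [0.53,-0.41,0]
    - [0.53,-0.41,0]
    - [0.53,-0.41,0]
    - [0.53,-0.41,0]
    - [0.53,-0.41,0]
    - [0.53,-0.41,0]
    - [0.53,-0.41,0]
    - [0.53,-0.41,0]
    - [0.5,-0.4,0]
  grip: [0,0,0,0,0,0,0,0,0,0,0,0]
  force: 40

```text
time_s: 2.95
ee_pos: [0.5347, 0.2588, 0.2134]
eef_rot: [-1.571, 0.0, -0.247]
force: [0.7, 0.9, 0.6]
grip_width: 0.0468
```

```bash
python3 - <<'E'
from h import *
o=ctrl.get_obs(); print(o['ee_pos'],o['eef_rot'],o['force'],o['grip_width'],o['time_s'])
p=ctrl.camera('wrist'); save('w1',p['img'])
for X in [(.534,.2595,.087),(.502,.152,.107)]: print(proj(p,X))
E
```

```text
[0.53467184 0.2587872  0.21341122] [-1.57080167e+00  9.43049750e-06 -2.46766777e-01] [0.73787253 0.8585321  0.56741697] 0.046825066687121615 2.95
[319.10341148 236.671142  ]
[178.25794763 237.45347154]
```

View pics/w1.png

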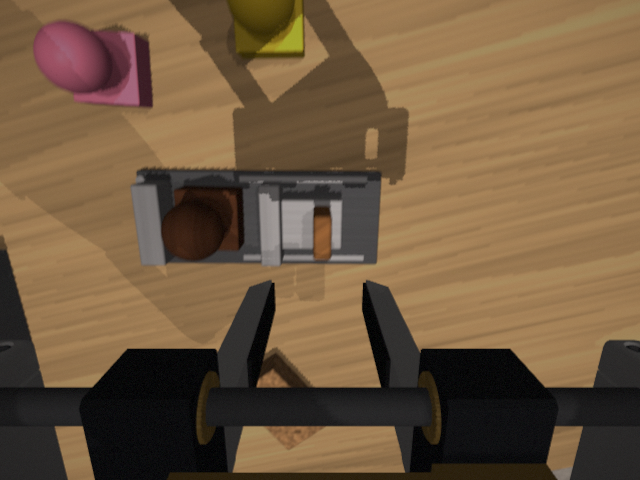

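```bash
python3 - <<'E'
from h import *
p=ctrl.camera('wrist');a=ctrl.camera('top');I=p['img']
save('w1c',cv2.resize(I[155:275,125:395],None,fx=2.9,fy=2.9,interpolation=cv2.INTER_CUBIC))
print(onz(p,(322.5,233),.087))
print([onz(p,u,.012)[:2].round(4) for u in [(140,170),(380,172),(380,264),(140,264)]])
A=a['img'];save('t1',cv2.resize(A[205:300,150:290],None,fx=5.5,fy=5.5,interpolation=cv2.INTER_CUBIC))
E
```

```text
[0.53424189 0.26022436 0.087     ]
[array([0.4445, 0.0933]), array([0.5061, 0.3281]), array([0.6031, 0.3085]), array([0.5388, 0.0548])]
```

View pics/w1c.png

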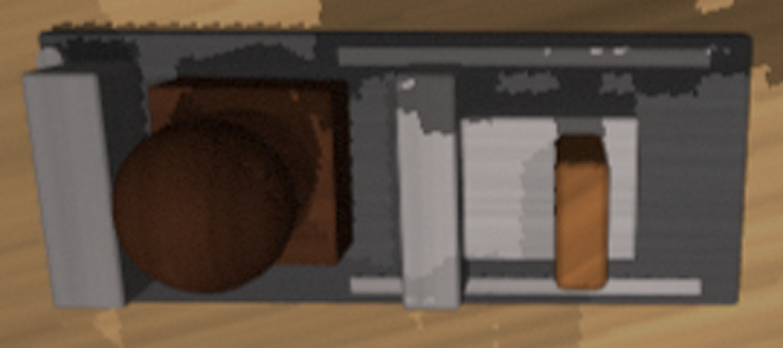

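Call:
play_rows:
  twist:
    - [0,0,0]
    - [0,0,0]
    - [0,0,0]
    - [0,0,0]
    - [0,0,0]
    - [0,0,0]
    - [0,0,0]
    - [0,0,0]
    - [0,0,0]
    - [0,0,0]
    - [0,0,0]
    - [0,0,0]
  travel:
    - [-0.01,0.02,-0.44]
    - [0,0,-0.44]
    - [0,0,-0.44]
    - [0,0,-0.44]
    - [0,0,-0.44]
    - [0,0,-0.44]
    - [0,0,-0.44]
    - [0,0,0]
    - [0,0,0]
    - [0,0,0]
    - [0,0,0]
    - [0,0,0]
  grip: [0,0,0,0,0,0,0,0,0.4,0.75,0.75,0.75]
  force: 30

```text
time_s: 4.3
ee_pos: [0.5334, 0.2611, 0.0603]
eef_rot: [-1.57, -0.001, -0.247]
force: [1.1, 5.7, 2.9]
grip_width: 0.0186
```

```bash
python3 - <<'E'
from h import *
p=ctrl.camera('side'); I=p['img']
save('s2',cv2.resize(I[230:440,220:430],None,fx=2.8,fy=2.8,interpolation=cv2.INTER_CUBIC))
E
```

```text
(no output)
```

View pics/s2.png

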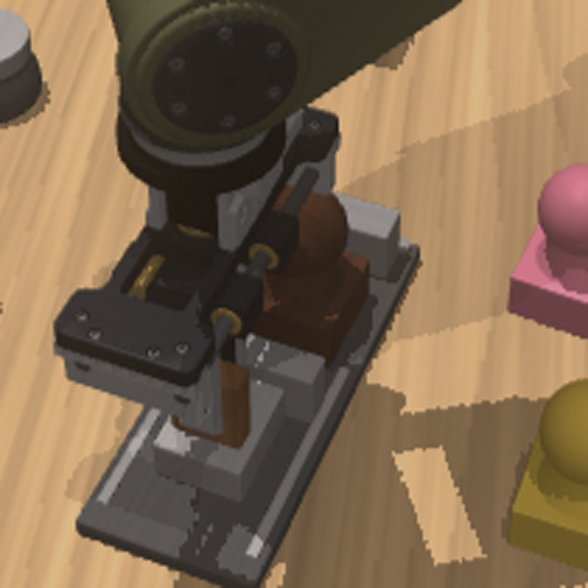

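Call:
play_rows:
  twist:
    - [0,0,0]
    - [0,0,0]
    - [0,0,0]
    - [0,0,0]
    - [0,0,0]
    - [0,0,0]
    - [0,0,0]
    - [0,0,0]
  travel:
    - [0,0,0]
    - [0,0,0]
    - [-0.029,-0.116,0]
    - [-0.029,-0.116,0]
    - [-0.029,-0.116,0]
    - [-0.029,-0.116,0]
    - [-0.029,-0.116,0]
    - [0,0,0]
  grip: [1,1,1,1,1,1,1,1]
  force: 40

```text
time_s: 5.15
ee_pos: [0.5259, 0.2319, 0.0603]
eef_rot: [-1.57, -0.0, -0.248]
force: [-4.9, 1.0, 7.2]
grip_width: 0.0162
```

```bash
python3 - <<'E'
from h import *
p=ctrl.camera('side'); I=p['img']
save('s3',cv2.resize(I[230:440,220:430],None,fx=2.8,fy=2.8,interpolation=cv2.INTER_CUBIC))
E
```

```text
(no output)
```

View pics/s3.png

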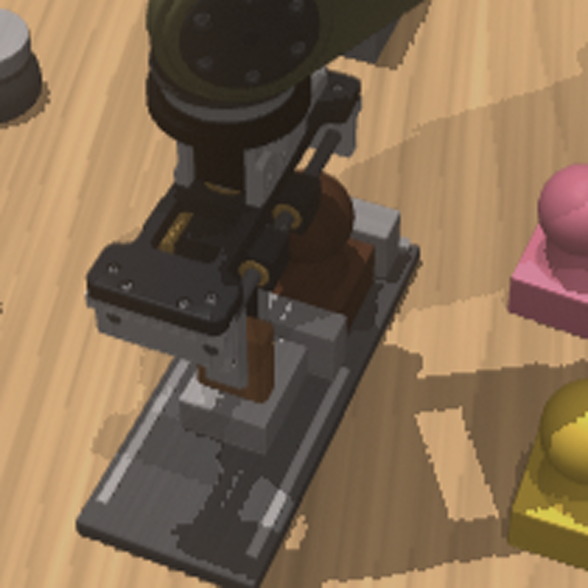

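Call:
play_rows:
  twist:
    - [0,0,0]
    - [0,0,0]
    - [0,0,0]
  travel:
    - [-0.01,-0.039,0]
    - [-0.01,-0.039,0]
    - [0,0,0]
  grip: [1,1,1]

```text
time_s: 5.5
ee_pos: [0.5253, 0.2296, 0.0604]
eef_rot: [-1.567, -0.001, -0.247]
force: [0.1, 12.9, 2.5]
grip_width: 0.0157
```

Call:
play_rows:
  twist:
    - [0,0,0]
    - [0,0,0]
  travel:
    - [-0.005,-0.02,0]
    - [0,0,0]
  grip: [1,1]

```text
time_s: 5.7
ee_pos: [0.5253, 0.2296, 0.0604]
eef_rot: [-1.566, -0.002, -0.247]
force: [3.8, 22.4, 0.3]
grip_width: 0.0159
```

Call:
play_rows:
  twist:
    - [0,0,0]
    - [0,0,0]
  travel:
    - [-0.005,-0.02,0]
    - [0,0,0]
  grip: [1,1]

```text
time_s: 5.9
ee_pos: [0.5253, 0.2296, 0.0604]
eef_rot: [-1.564, -0.003, -0.247]
force: [6.2, 31.2, -3.0]
grip_width: 0.0161
```

```bash
python3 - <<'E'
from h import *
p=ctrl.camera('side'); I=p['img']
save('s4',cv2.resize(I[270:400,280:400],None,fx=4.5,fy=4.5,interpolation=cv2.INTER_CUBIC))
p=ctrl.camera('top'); I=p['img']
save('t4',cv2.resize(I[205:300,150:290],None,fx=5.5,fy=5.5,interpolation=cv2.INTER_CUBIC))
p=ctrl.camera('wrist'); I=p['img'];save('w4',I)
E
```

```text
(no output)
```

View pics/s4.png

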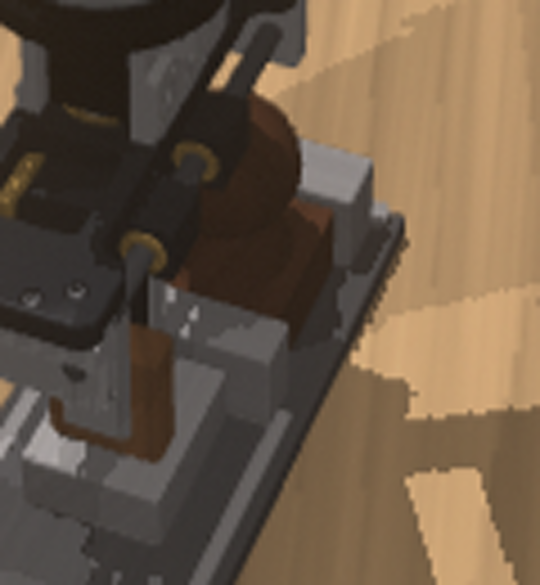

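View pics/t4.png

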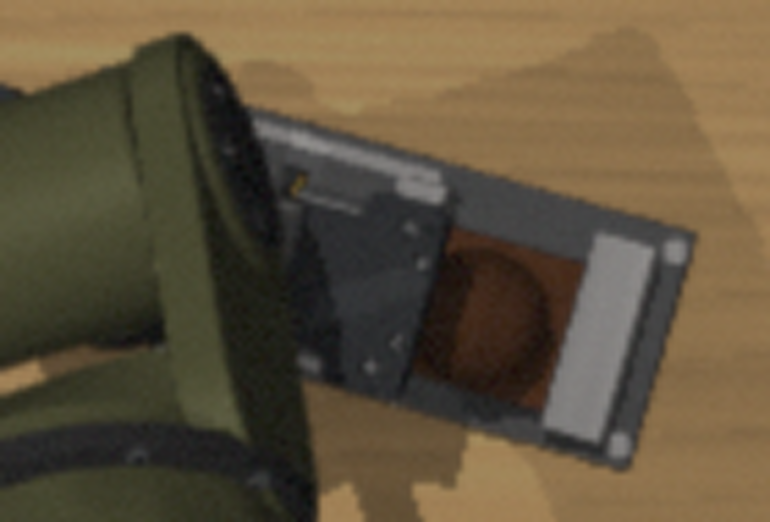

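View pics/w4.png

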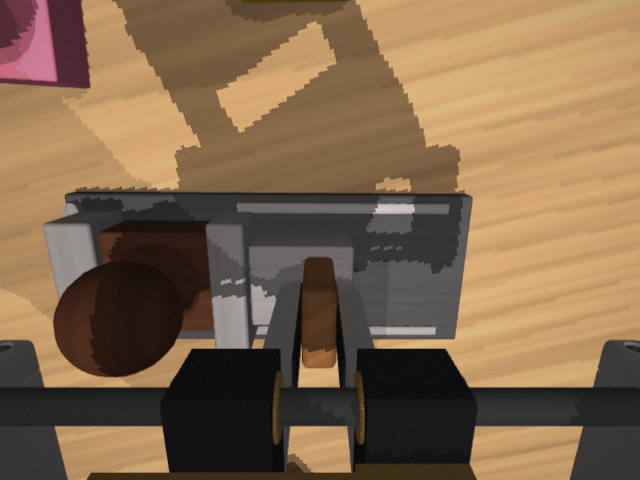

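Call:
play_rows:
  twist:
    - [0,0,0]
    - [0,0,0]
    - [0,0,0]
    - [0,0,0]
    - [0,0,0]
    - [0,0,0]
    - [0,0,0]
    - [0,0,0]
    - [0,0,0]
  travel:
    - [0,0,0]
    - [0,0,0]
    - [0,0,0]
    - [0,0,0]
    - [0,0,0.2]
    - [0,0,0.6]
    - [0,0,0.6]
    - [0,0,0.6]
    - [0,0,0.6]
  grip: [0.2,0.2,0.2,0.2,0.2,0.2,0.2,0.2,0.2]

```text
time_s: 6.95
ee_pos: [0.5243, 0.2257, 0.1916]
eef_rot: [-1.571, -0.001, -0.247]
force: [-0.4, -1.1, -0.2]
grip_width: 0.0376
```

```bash
python3 - <<'E'
from h import *
p=ctrl.camera('side'); I=p['img']
save('s5',cv2.resize(I[270:400,260:400],None,fx=4.5,fy=4.5,interpolation=cv2.INTER_CUBIC))
p=ctrl.camera('wrist'); I=p['img'];save('w5',I)
E
```

```text
(no output)
```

View pics/s5.png

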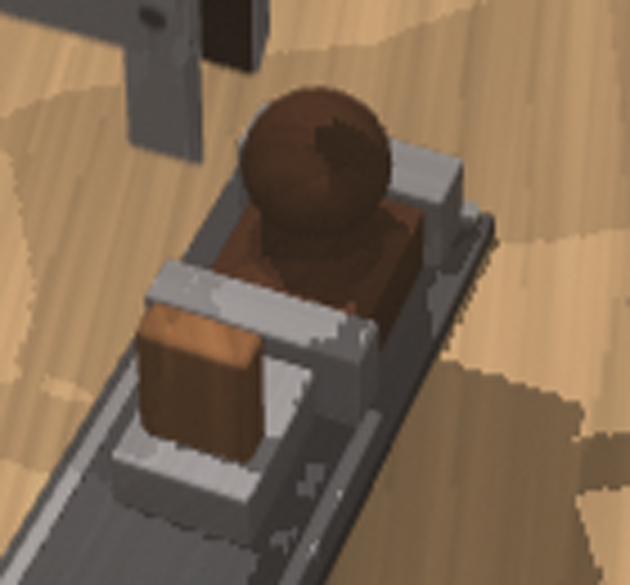

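View pics/w5.png

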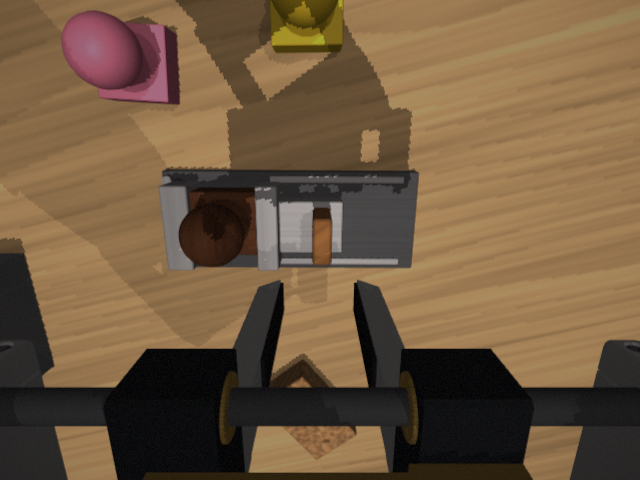

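Call:
play_rows:
  twist:
    - [0,0,0]
    - [0,0,0]
    - [0,0,0]
    - [0,0,0]
    - [0,0,0]
    - [0,0,0]
    - [0,0,0]
    - [0,0,0.004]
    - [0,0,0.004]
    - [0,0,0.004]
    - [0,0,0.004]
    - [0,0,0.002]
  travel:
    - [0,-0.6,0.2]
    - [0,-0.75,0.2]
    - [0,-0.75,0]
    - [0,-0.75,0]
    - [0.01,-0.75,0]
    - [0.01,-0.75,0]
    - [0.01,-0.75,0]
    - [0.01,-0.75,0]
    - [0.01,-0.75,0]
    - [0.01,-0.75,0]
    - [0.01,-0.75,0]
    - [0.01,-0.64,0]
  grip: [0,0,0,0,0,0,0,0,0,0,0,0]

```text
time_s: 8.25
ee_pos: [0.5278, -0.213, 0.2093]
eef_rot: [-1.571, 0.001, -0.219]
force: [-0.8, -0.5, -0.9]
grip_width: 0.0469
```

```bash
python3 - <<'E'
from h import *
p=ctrl.camera('wrist'); save('w6',p['img'])
print(proj(p,(.5285,-.211,.127)))
q=ctrl.camera('top'); I=q['img']
save('t6',cv2.resize(I[205:300,150:290],None,fx=5.5,fy=5.5,interpolation=cv2.INTER_CUBIC))
E
```

```text
[321.33170083 254.10237661]
```

View pics/w6.png

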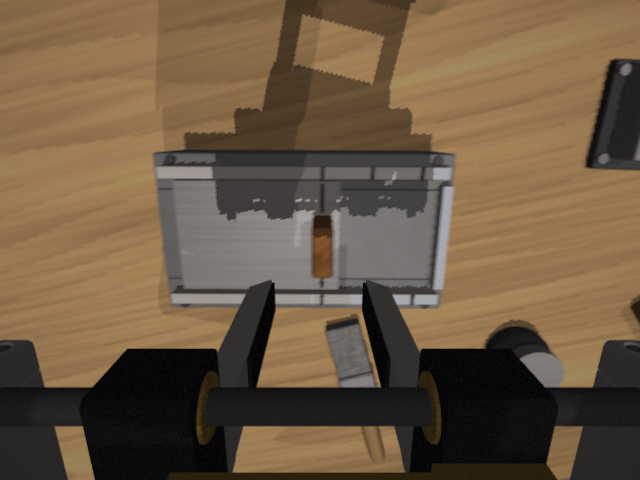

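View pics/t6.png

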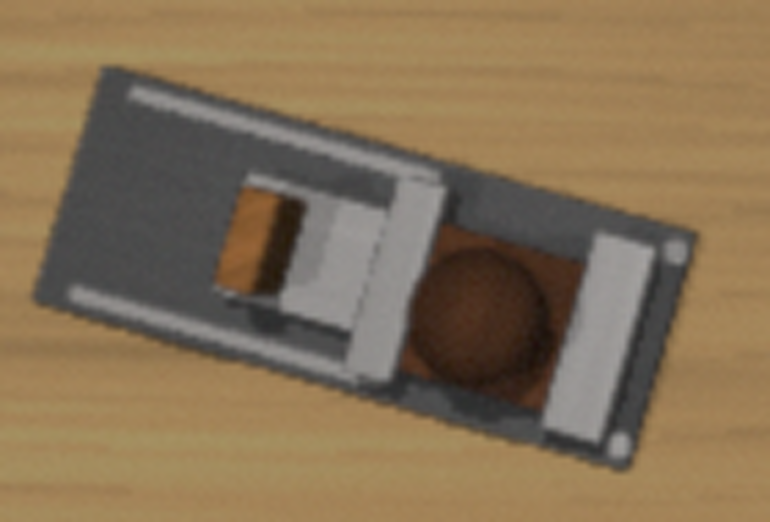

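```bash
python3 - <<'E'
import cv2,numpy as np
I=cv2.imread('pics/w5.png'); save=cv2.imwrite
save('pics/w5c.png',cv2.resize(I[165:275,155:295],None,fx=5.5,fy=5.5,interpolation=cv2.INTER_CUBIC))
I=cv2.imread('pics/w4.png')
J=cv2.resize(I[190:350,40:260],None,fx=3.6,fy=3.6,interpolation=cv2.INTER_CUBIC)
save('pics/w4c.png',np.clip(J.astype(float)*1.8,0,255).astype(np.uint8))
E
```

```text
(no output)
```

View pics/w5c.png

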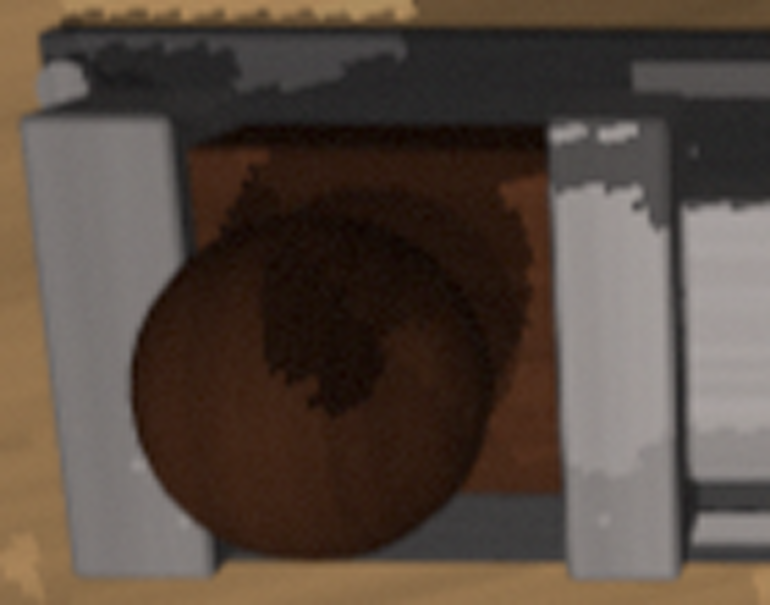

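View pics/w4c.png

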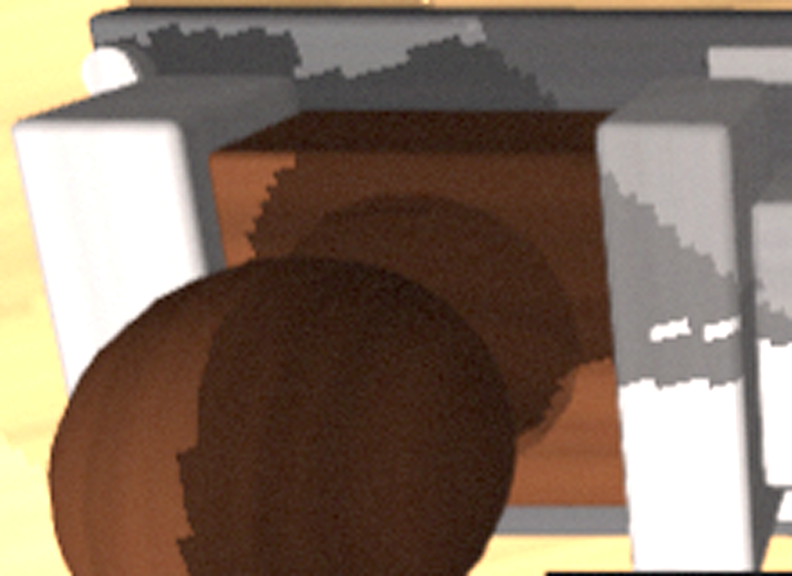

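Call:
play_rows:
  twist:
    - [0,0,0]
    - [0,0,0]
    - [0,0,0]
    - [0,0,0]
    - [0,0,0]
    - [0,0,0]
    - [0,0,0]
    - [0,0,0]
    - [0,0,0]
    - [0,0,0]
    - [0,0,0]
  travel:
    - [0.02,0.04,-0.44]
    - [0,0,-0.44]
    - [0,0,-0.44]
    - [0,0,-0.44]
    - [0,0,-0.46]
    - [0,0,0]
    - [0,0,0]
    - [0,0,0]
    - [0,0,0]
    - [0,0,0]
    - [0,0,0]
  grip: [0,0,0,0,0,0,0.5,1,1,1,1]
  force: 50

```text
time_s: 9.45
ee_pos: [0.5296, -0.2092, 0.0991]
eef_rot: [-1.571, -0.001, -0.219]
force: [-0.4, 0.1, 3.8]
grip_width: 0.0156
```

```bash
python3 - <<'E'
from h import *
p=ctrl.camera('side'); save('s7',cv2.resize(p['img'][100:260,270:430],None,fx=3.7,fy=3.7,interpolation=cv2.INTER_CUBIC))
o=ctrl.get_obs(); print(o['ee_pos'],o['force'],o['grip_width'])
E
```

```text
[ 0.52958745 -0.20918264  0.09910245] [-1.41816891  0.86001123  6.60680673] 0.015750317515760594
```

View pics/s7.png

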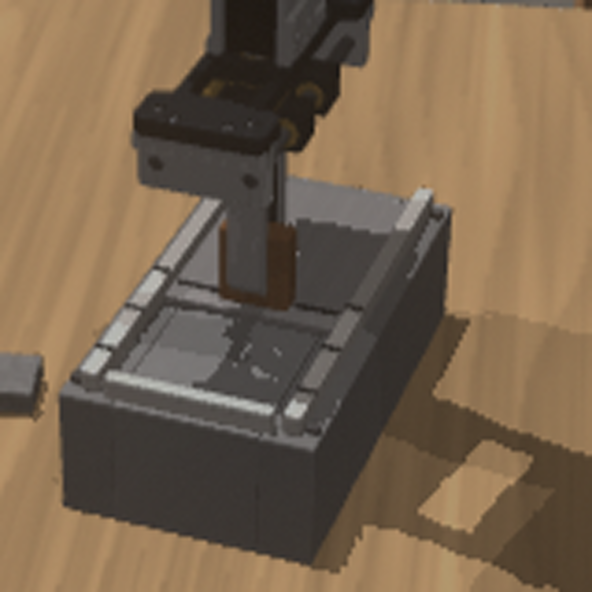

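Call:
play_rows:
  twist:
    - [0,0,0]
    - [0,0,0]
    - [0,0,0]
    - [0,0,0]
    - [0,0,0]
    - [0,0,0]
    - [0,0,0]
    - [0,0,0]
    - [0,0,0]
    - [0,0,0]
  travel:
    - [0.022,0.098,0]
    - [0.022,0.098,0]
    - [0.022,0.098,0]
    - [0.022,0.098,0]
    - [0.022,0.098,0]
    - [0.022,0.098,0]
    - [0.022,0.098,0]
    - [0.022,0.098,0]
    - [0,0,0]
    - [0,0,0]
  grip: [1,1,1,1,1,1,1,1,1,1]
  force: 50

```text
time_s: 10.5
ee_pos: [0.5383, -0.1709, 0.0991]
eef_rot: [-1.572, -0.001, -0.219]
force: [-2.4, -7.7, 5.2]
grip_width: 0.0156
```

```bash
python3 - <<'E'
from h import *
p=ctrl.camera('side'); save('s8',cv2.resize(p['img'][130:250,280:400],None,fx=5,fy=5,interpolation=cv2.INTER_CUBIC))
p=ctrl.camera('top'); save('t8',cv2.resize(p['img'][200:310,340:485],None,fx=5.4,fy=5.4,interpolation=cv2.INTER_CUBIC))
p=ctrl.camera('wrist'); save('w8',p['img'])
o=ctrl.get_obs(); print(o['ee_pos'],o['force'],o['grip_width'])
E
```

```text
[ 0.53829794 -0.17098805  0.09912527] [-2.29693446 -7.27553303  5.08609436] 0.01569606839478554
```

View pics/s8.png

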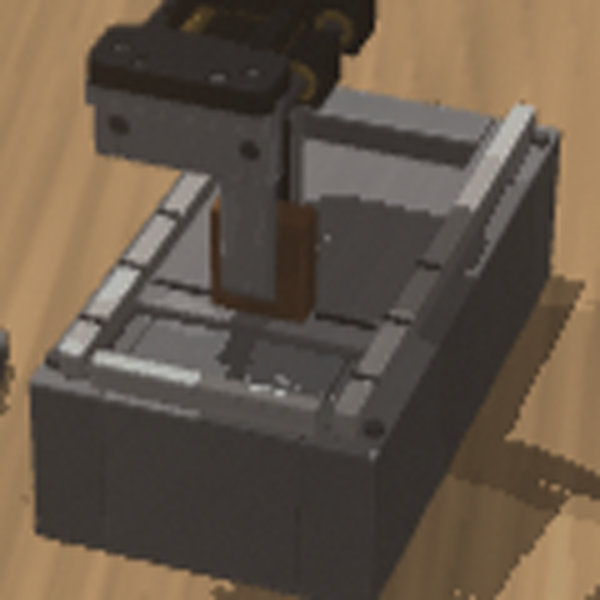

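View pics/t8.png

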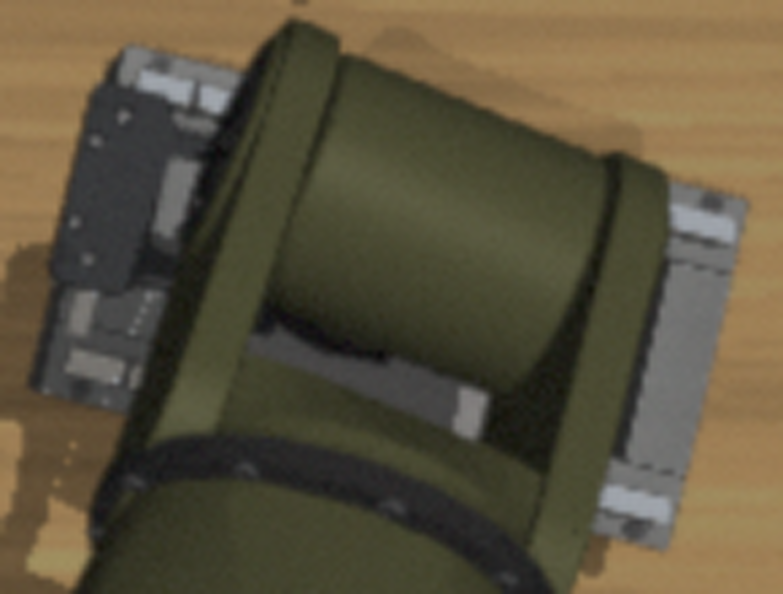

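View pics/w8.png

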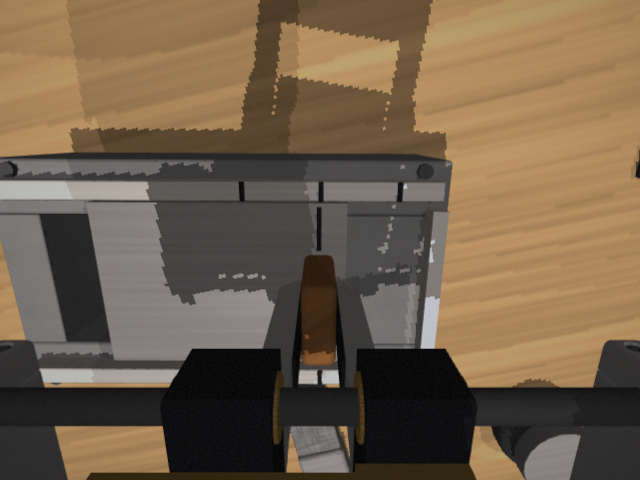

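Call:
play_rows:
  twist:
    - [0,0,0]
    - [0,0,0]
    - [0,0,0]
    - [0,0,0]
  travel:
    - [0.004,0.018,0]
    - [0,0,0]
    - [0,0,0]
    - [0,0,0]
  grip: [1,1,1,1]
  force: 50

```text
time_s: 11.05
ee_pos: [0.5385, -0.1701, 0.0991]
eef_rot: [-1.572, -0.001, -0.22]
force: [-1.6, -8.8, 4.7]
grip_width: 0.0156
```

```bash
python3 - <<'E'
from h import *
p=ctrl.camera('side'); save('s9',p['img'])
p=ctrl.camera('top'); save('t9',p['img'])
p=ctrl.camera('wrist'); I=p['img']; save('w9',cv2.resize(I[170:270,220:420],None,fx=4,fy=4,interpolation=cv2.INTER_CUBIC))
g=I.astype(int).sum(2)
print('mark row',[(c,g[186:198,c].mean().round()) for c in range(314,328)]);print('line',[(c,g[215:245,c].mean().round()) for c in range(314,328)])
o=ctrl.get_obs(); print(o['ee_pos'],o['force'],o['grip_width'],o['time_s'])
E
```

```text
mark row [(314, np.float64(360.0)), (315, np.float64(336.0)), (316, np.float64(287.0)), (317, np.float64(53.0)), (318, np.float64(56.0)), (319, np.float64(53.0)), (320, np.float64(50.0)), (321, np.float64(183.0)), (322, np.float64(362.0)), (323, np.float64(367.0)), (324, np.float64(367.0)), (325, np.float64(368.0)), (326, np.float64(366.0)), (327, np.float64(367.0))]
line [(314, np.float64(265.0)), (315, np.float64(257.0)), (316, np.float64(216.0)), (317, np.float64(44.0)), (318, np.float64(48.0)), (319, np.float64(47.0)), (320, np.float64(73.0)), (321, np.float64(174.0)), (322, np.float64(271.0)), (323, np.float64(274.0)), (324, np.float64(272.0)), (325, np.float64(274.0)), (326, np.float64(274.0)), (327, np.float64(274.0))]
[ 0.53849801 -0.17014079  0.09912169] [-2.53796374 -7.21788273  6.01025796] 0.015890308921151838 11.2
```

View pics/w9.png

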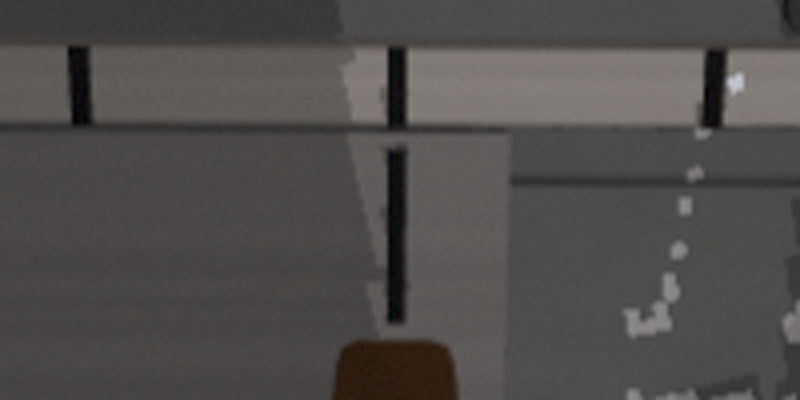

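View pics/t9.png

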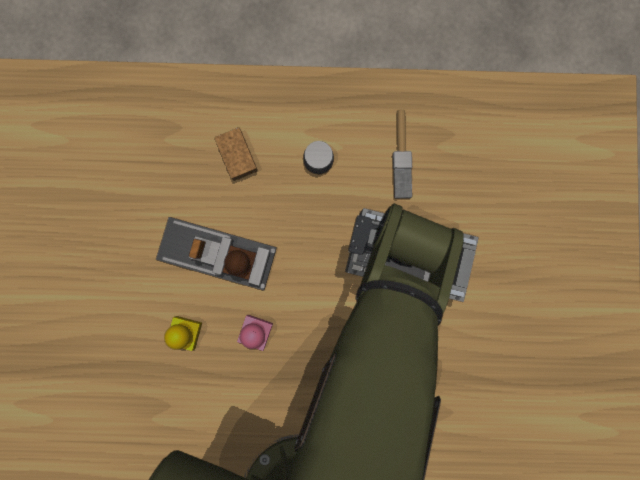

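View pics/s9.png

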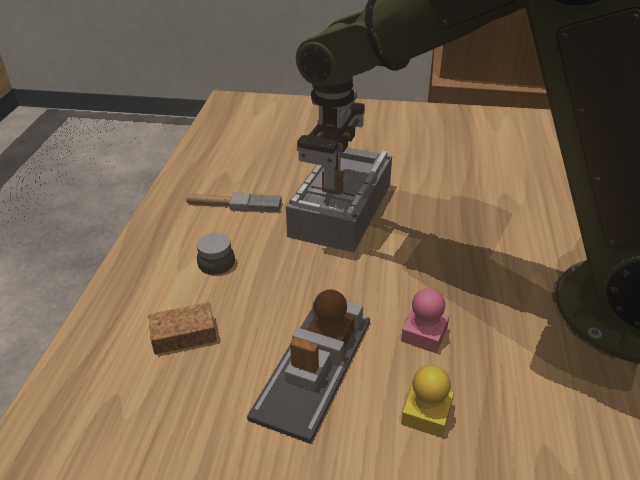

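The wrist picture shows the index line at column 319, level with the middle mark. The finial stands upright between the closed jaws at (238,263) in the top view. The bystanders are at the same pixels as at the start: block (235,153), tin (319,156) and brush (403,165). I'm handing in now.

```bash
python3 - <<'E'
from h import *
print(ctrl.hand_in()); o=ctrl.get_obs(); print(o['ee_pos'],o['force'],o['grip_width'],o['time_s'])
E
```

```text
the job is handed in; nothing more can be done
None
the job is handed in; nothing more can be done
```

The finial is nipped between the jaws, the shutter is held half open against its spring, and I've handed the job in at about 11 s. No verdict was reported, and no reading could be taken after handing in.

- **Bench stop:** I gripped the jaw handle and slid the jaw about 32 mm until it stalled at about 31 N on the plinth, then let go and backed off. From above, the jaws look closed and square on the plinth. My pixel estimate of the gap was 62–63 mm. The jaw plates measured about 2 mm too thin the same way, so that fits 60 mm to within about 1 mm, but I could not measure it more finely.
- **Shutter:** I gripped the handle with 50 N and opened it 40 mm. In the last wrist picture the index line is level with the middle mark to within a pixel (about 0.5 mm). The gripper was still holding it against the spring.
- **Bystanders:** the sanding block, tin and brush show no movement in the top view.

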